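Clamp a glued hanging cleat into a sign frame

ROBOT

A 7-joint arm with a two-finger parallel gripper is mounted at the origin on the work surface. World frame = base frame: x ahead of the robot, y to its left, z up, the work surface at z = 0. Lengths are in mm, angles in rad, forces in N, time in s.
With the tool pointing down it reaches from about 400 to 875 mm from the base axis. Payload 19.3 kg.
Tool frame: the origin (TCP) lies midway between the tips of the shut fingers; the grasp point (between the pads) lies r.hold_point_z behind it (r.hold_point_z is the distance from the TCP to the grasp point, in mm); z points along the fingers, x is the direction in which the jaws open and shut, and the axes are right-handed (so a half turn about z gives the same grasp; the last joint's range is limited). The gripper opens to 85 mm and grips with 20 to 120 N. Pads are 22 mm wide; open, the fingers measure 114 mm over their backs; the gripper's body (76 mm by 85 mm) begins 54 mm behind the grasp point. The pads swing forward as they close: fully open they stand 13 mm farther back than shut.
Start: joints at [-1.306, 0.521, -0.036, 1.599, 0.021, 1.021, -0.113], TCP at [205.381, 590.282, 231.291] pointing down, gripper open.
Joint ranges: [-2.91, 2.91], [-0.3, 2.13], [-1.5, 1.42], [0.17, 2.43], [-1.26, 4.41], [0.16, 1.93], [-2.52, 2.52]. Speed limits (rad/s): [1.89, 1.89, 2.39, 2.39, 3.01, 3.01, 3.01].

INTERFACE

Orientations are given as a unit quaternion [w, x, y, z].
In Python, from workcell import r gives the robot as it stands. The module is installed in compiled form; this text tells all that it offers. Calls block until the motion is done:
- r.move_pose(position, orientation): joint-space move of the TCP to a pose.
- r.line_to(position, max_speed=150, rot=None): straight line of the TCP; rot=None keeps the orientation; max_speed is the mean speed in mm/s.
- r.set_joints(angles): joint-space move.
- r.command_gripper(opening, f_grip=None): finger opening in mm; f_grip is the grip in N (None keeps the last); returns when the fingers have stopped.
- r.wait(seconds).
- r.solve_ik(position, orientation): joint angles nearest the present ones, or None.
- r.get_state(): the state.
- r.read_camera(name): name is "scene" or "side" or "wrist"; returns a dict with "color" (420x560x3 uint8, blue, green, red), "fov_y" (degrees; the focal length in pixels is half the picture's height over the tangent of half this angle, whatever the lens; pixels are square), "cx", "cy" (the principal point, pixels), "xyz" and "rotation" of the camera in the world. Camera axes: x right, y down, z forward; pixel columns grow to the right and rows downward; lengths in mm; the calibration is good to about 2 mm. A picture is of the moment at which its call begins. There is no depth.
A pose or a line that the arm cannot do raises r.MotionError and nothing moves.
- r.job_done(): hands the job in, once; it reports no verdict.
Trained networks look in the newest picture that a camera, given by its name, has taken for a name from the list of things; names that differ only in an ending like _2 or _b are one class to them, and where a whole thing is asked for, a point or a joint stands for the part that bears it (a point fixed in the world has none). Each returns a list of dicts, best first, with "conf" (0 to 1); they miss things now and then, are a little off and sometimes report something else, mostly with a low value. They report only what shows in the picture. A call takes as long as a camera call. They do not tell look-alikes from the thing itself.
- r.look_for(target, camera): "extent" ([left, top, right, bottom] in pixels, round what is visible of it).
- r.masks_of(target, camera): "pixels" (420x560 bool, what is visible of it) and "extent" ([left, top, right, bottom] in pixels, round what is visible of it).
The state is a dict: "t": time; "joint_positions": joint angles; "joint_velocities": joint speeds; "tau": joint torques, N m; "tool_pos": TCP position; "orientation": TCP orientation; "wrist_force": force on the tool from outside, world axes, zero at the start; "moment": the same for the moment, N m; "grip_width": finger opening in mm.
Only numpy, scipy, OpenCV 4.12 (cv2) and the standard library are available. Lean on these libraries where they do the work, as an engineer would, in place of code of your own. Each camera call takes 0.05 s, during which the arm holds its last target. There are 200 camera calls.

TASK

The plain wooden hanging cleat is glued and ready: stand it on its long edge inside the sign frame that lies face down, flat against the inside of the top rail (the one with the corner blocks) and midway between those blocks. Then take the large spring clamp from the caddy's centre board, squeeze it open and let it close over the top rail and the middle of the cleat, jaws well down, so that it pinches the two tight while the glue sets. Leave the two small clips and everything else on the table where they are.

Things in the scene. Friction and masses are not known exactly. Their poses are not given: they have to be found in the camera images.
- frame: Pine sign frame lying face down, fixed: 160 (x) x 220 (y) x 50 mm high, origin under its centre. Rails 10 mm thick, 50 mm high; inside, the plywood panel is a floor 8 mm above the table. The TOP RAIL is the 220 mm rail on the -x side; two corner blocks (25 x 25 mm, as high as the rails) fill the inner corners at its ends, 150 mm clear between them.
- seat (a point): Where the centre of the cleat belongs: midway between the corner blocks, 15/2 mm inside the inner face of the top rail, 29 mm above the table (21 mm above the panel). x points from the top rail into the frame, y along the rail, z up.
- rail_top (a point): Middle of the top rail's upper edge, 50 mm above the table; y along the rail, x across it into the frame. The rail reaches 5 mm either side. With the cleat in place rail and cleat are 25 mm thick together, tops level, and the middle of that pair lies 7.5 mm from this point along +x. The table outside the rail is clear.
- cleat: The hanging cleat: plain pine block 15 mm thick (x), 60 mm long (y), 42 mm tall (z), about 22 g, loose, standing on its long edge; origin under its centre. Either broad face may go to the rail. Best held by its two ends (60 mm wide, fingers closing along y), a few mm towards the side that will face away from the rail, so that the fingers clear the rail.
- cleat_mid (a point): Centre of the cleat, 21 mm above its underside, axes as the cleat's.
- caddy: Open plywood tool caddy, fixed: 250 (x) x 120 (y) mm, walls up to 72 mm high, with an upright centre board along its x, 18 mm thick, its upper edge 85 mm above the table. The large clamp and two small clips are parked on that edge in any order, jaws down, about 70 mm apart. Origin under its centre.
- clamp: The large black spring clamp, about 90 g, 105 mm tall, loose, parked astride the centre board, jaws down, handles up. Origin: on the board's upper edge, midway between the jaws. x: hinge line, along the board; y: the line along which jaws and handles move; z up. It works either way round. This body is the -y lever with the hinge pin, so it leans some degrees as the clamp opens.
- clamp_edge (a point): Origin of the clamp, level of the gripped edge. The hinge pin (steel coil, 5.5 mm radius) is 22 mm above it: an edge can enter to at most 16 mm above it. Jaw pads (rubber, 22 mm wide, 16 mm tall) are centred 18 mm below it, the jaw tips end 28 mm below.
- clamp_grip (a point): Where to squeeze the clamp: midway between the handles, 62 mm above its origin (as parked). Handles are 22 mm wide along x, end 76 mm above the origin and are 64 mm apart over their outsides at the top, nearer lower down, while parked. Pressed together here they take about 10 to 16 N, up to a stop where they are parallel, about 33 mm apart, the jaws 39 mm apart; let go, it springs shut, about 12 N at the jaws.
- clamp_jaw_a (a point): Centre of the face of the -y jaw pad. Jaws and arms are 10 mm thick behind the pad faces, so wide open they measure about 64 mm over their outsides.
- clamp_jaw_b (a point): Centre of the face of the clamp's +y jaw pad.
- clamp_lever (a joint): Opening of the large clamp in rad: 0 as parked (jaws 18 mm apart), 0.55 wide open (39 mm); about 0.17 when it pinches 25 mm.
- clip1_edge (a point): One of two small black spring clips of the same kind as the clamp (handles reach 47 mm above the edge), parked on the centre board; too small for this job, leave it. Point on the board's upper edge.
- clip2_edge (a point): The other small clip, likewise.
- tube_mid (a point): Bystander: cardboard tube standing upright, 44 mm diameter, 100 mm tall; its centre.
- pva_mid (a point): Bystander: white glue bottle standing upright, 52 mm diameter, 130 mm tall; its centre.
- offcut_mid (a point): Bystander: wooden offcut 34 x 45 x 26 mm high, lower and shorter than the cleat; its centre.
- tin_mid (a point): Bystander: low round tin of panel pins, 48 mm diameter, 30 mm tall, loose on the panel inside the frame, on the side away from the top rail; its centre.
- jar_mid (a point): Bystander: glass jar with a lid, standing between the robot and the frame, 60 mm diameter, 90 mm tall; its centre.
- sponge_mid (a point): Bystander: two-layer scouring sponge 60 x 90 x 32 mm; its centre.
Things that resemble listed ones, but are neither listed nor needed, are in the scene too. Leave any purple or red look-alike of the cleat alone.

How it is judged (in metres and radians):
On the way, in this order (a step that is already met when the one before it is completed fails the run):
1. the cleat stands against the top rail, midway between the corner blocks, and is let go (x of cleat_mid in the frame of seat between -0.008 and 0.008 m and y of cleat_mid in the frame of seat between -0.012 and 0.012 m and z of cleat_mid in the frame of seat between -0.004 and 0.004 m and angle between cleat_mid's own z axis and vertical below 0.12 rad and angle between the y axis of cleat_mid and the y axis of seat, either way round below 0.12 rad and contact force between the fingers and cleat below 0.1 N), for 0.2 s.
2. the clamp pinches cleat and rail (contact force between clamp and cleat above 3 N and contact force between clamp and frame above 3 N and contact force between cleat and frame above 2 N), for 0.2 s.
At the end, for the whole second after the job is handed in: Cleat upright on the panel, within 3 mm of flush on the top rail, within 12 mm of midway, square within 7 degrees. Clamp let go, at rest, pinching cleat and rail (over 3 N each side), both pads within 18 mm of the middle along the rail, their centres 10 to 40 mm below the rail top (all of step 2 and x of cleat_mid in the frame of seat between -0.003 and 0.003 m and y of cleat_mid in the frame of seat between -0.012 and 0.012 m and z of cleat_mid in the frame of seat between -0.004 and 0.004 m and angle between cleat_mid's own z axis and vertical below 0.12 rad and angle between the y axis of cleat_mid and the y axis of seat, either way round below 0.12 rad and y of clamp_jaw_a in the frame of seat between -0.018 and 0.018 m and z of clamp_jaw_a in the frame of rail_top between -0.04 and -0.01 m and y of clamp_jaw_b in the frame of seat between -0.018 and 0.018 m and z of clamp_jaw_b in the frame of rail_top between -0.04 and -0.01 m and linear speed of each of clamp, cleat below 0.02 m/s); the robot touches nothing.
It fails at once if a small clip is displaced by more than 25 mm (distance of any of clip1_edge, clip2_edge from where it was at the start of the episode above 0.025 m).
It fails at once if the tube, glue bottle, offcut, sponge, tin or jar is displaced by more than 25 mm (distance of any of tube_mid, pva_mid, offcut_mid, sponge_mid, tin_mid, jar_mid from where it was at the start of the episode above 0.025 m).
It also fails if it takes over 48 s, if anything falls off the work surface, if the arm or the gripper's body presses on something with over 40 N, if the wrist force passes 120 N, or if a joint passes its speed limit or range.

## Working session

There is one attempt and no reset: what is moved stays moved. The work goes in short steps, each a Python script; the robot and the scene stay as the last script left them, time stands still between calls to the robot, and variables do not carry over. Pictures are saved under pics/ and viewed, about 8 in all and at most 12, crops included, and the job is handed in when it is done.

```bash
mkdir -p pics; python3 - <<'E'
from workcell import r
import cv2,numpy as np
print(r.get_state(), r.hold_point_z)
for c in ["scene","side"]:
    p=r.read_camera(c); cv2.imwrite(f"pics/{c}0.png",p["color"]); print(c,p["fov_y"],p["cx"],p["cy"],p["xyz"],np.array(p["rotation"]).tolist())
    for n in ["frame","cleat","clamp","caddy","clip1_edge","tube_mid","pva_mid","offcut_mid","tin_mid","jar_mid","sponge_mid"]:
        print(n,[(round(d["conf"],2),np.round(d["extent"]).astype(int).tolist()) for d in r.look_for(n,c)][:4])
E
```

```text
{'t': 0.0, 'joint_positions': array([-1.3061999 ,  0.52202355, -0.03632196,  1.59997263,  0.02119378,
        1.02108649, -0.11277754]), 'joint_velocities': array([ 0.00095875,  0.00070442, -0.00114822,  0.0021581 ,  0.00049011,
        0.00014101,  0.00044259]), 'tau': array([-3.54060239e-04, -9.27116561e+01,  1.97914816e+00, -3.69923151e+01,
        1.77694269e-02,  8.29361379e-03, -2.12403296e-05]), 'tool_pos': array([205.29068657, 589.98587944, 230.73250728]), 'orientation': array([ 3.50022983e-04,  8.15037680e-01,  5.79407694e-01, -4.27661936e-04]), 'wrist_force': array([-0.56458961,  0.30925657,  0.48603448]), 'moment': array([-0.00082678,  0.06017735,  0.0259623 ]), 'grip_width': 85.54821801526903} 18.700000000000003
scene 46.8247156931067 281.5747222239234 210.617032828935 [1101.85229986  693.72809429  906.50016645] [-0.1549278778064569, 0.322286937215807, 0.8482607843806291, -0.39061761923958555]
frame [(0.86, [219, 229, 318, 303]), (0.38, [370, 277, 402, 324]), (0.29, [351, 304, 374, 342])]
cleat [(0.87, [136, 194, 163, 205]), (0.81, [213, 217, 231, 241]), (0.68, [192, 192,
[... 557 characters left out ...]
.8044672288159375, -0.36580517079762775, 0.18274106295713952]
frame [(0.87, [246, 193, 335, 250])]
cleat [(0.74, [330, 239, 350, 256]), (0.63, [435, 261, 452, 281]), (0.55, [369, 258, 382, 288]), (0.51, [312, 258, 329, 290])]
clamp [(0.76, [192, 156, 207, 189]), (0.21, [212, 153, 225, 176]), (0.2, [244, 194, 333, 251])]
caddy [(0.65, [161, 165, 246, 226]), (0.51, [172, 232, 207, 261])]
clip1_edge [(0.66, [242, 192, 334, 248]), (0.63, [175, 171, 188, 196])]
tube_mid [(0.77, [415, 263, 439, 313])]
pva_mid [(0.98, [341, 266, 366, 321])]
offcut_mid [(0.62, [388, 318, 413, 344])]
tin_mid [(0.47, [283, 204, 300, 223])]
jar_mid [(0.9, [282, 273, 310, 316])]
sponge_mid [(0.85, [169, 231, 210, 258])]
```

```bash
python3 - <<'E'
import cv2
a=cv2.imread("pics/scene0.png")[140:390,120:440];cv2.imwrite("pics/a.png",cv2.resize(a,(768,600),interpolation=cv2.INTER_CUBIC))
b=cv2.imread("pics/side0.png")[140:360,150:470];cv2.imwrite("pics/b.png",cv2.resize(b,(800,550),interpolation=cv2.INTER_CUBIC))
E
```

```text
(no output)
```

View pics/a.png

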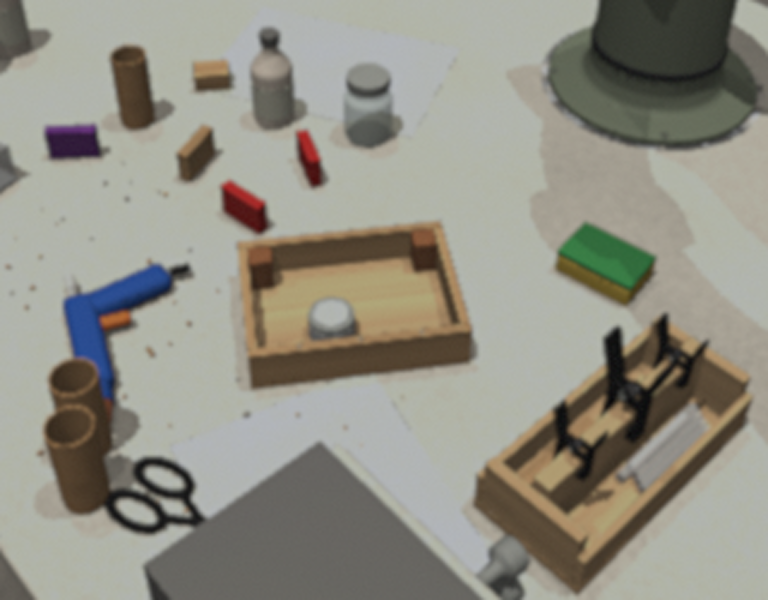

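View pics/b.png

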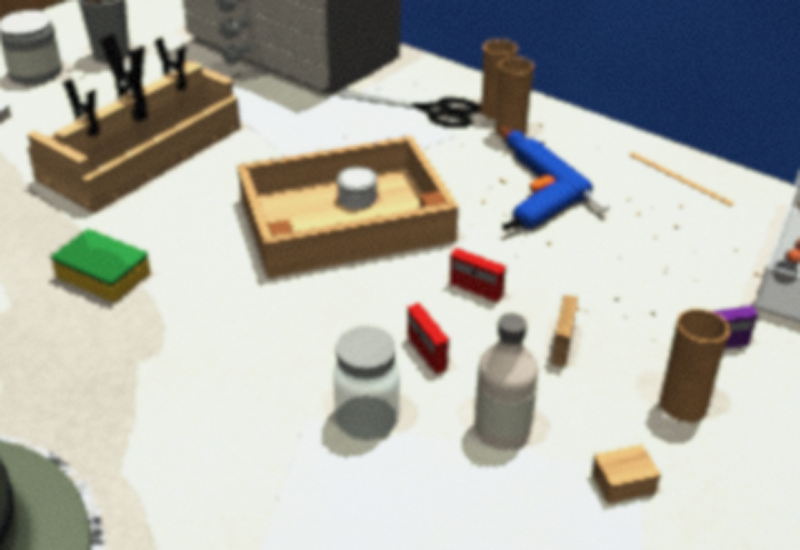

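The scene shows the plain cleat at scene px (202,203) and side px (376,272), and the top rail on the far side in scene, nearest the robot. The large clamp is the middle one on the caddy, at scene px (380,300). I'll get rough poses by ray casting, then look from close by.

```bash
cat > h.py <<'E'
import numpy as np,cv2
from scipy.spatial.transform import Rotation as R
from workcell import r
def rot(p):
    q=np.array(p["rotation"],float)
    return q if q.shape==(3,3) else R.from_quat(q[[1,2,3,0]]).as_matrix()
def F(p): return 210/np.tan(np.radians(p["fov_y"])/2)
def onz(p,uv,z):
    uv=np.atleast_2d(uv).astype(float)
    d=np.c_[(uv[:,0]-p["cx"])/F(p),(uv[:,1]-p["cy"])/F(p),np.ones(len(uv))]@rot(p).T
    c=np.array(p["xyz"]); return c+d*((z-c[2])/d[:,2])[:,None]
def proj(p,X):
    c=(np.atleast_2d(X)-np.array(p["xyz"]))@rot(p); return c[:,:2]/c[:,2:]*F(p)+[p["cx"],p["cy"]]
def down(yaw):  # tool z down, tool x at yaw
    m=np.array([[np.cos(yaw),np.sin(yaw),0],[np.sin(yaw),-np.cos(yaw),0],[0,0,-1]])
    return R.from_matrix(m).as_quat()[[3,0,1,2]]
E
python3 - <<'E'
from h import *
np.set_printoptions(precision=1,suppress=True)
s=r.read_camera("scene"); d=r.read_camera("side")
A=lambda *q:[(120+u/2.4,140+v/2.4) for u,v in q]; B=lambda *q:[(150+u/2.5,140+v/2.5) for u,v in q]
print("frame TL TR BR BL",onz(s,A((238,242),(440,225),(470,333),(250,357)),50))
print("side", onz(d,B((457,208),(262,248),(238,168),(412,140)),50))
print("cleat top ends",onz(s,A((182,153),(211,130)),42),onz(d,B((569,297),(560,342)),42))
print("clampbase",onz(s,A((632,395)),85),onz(d,B((135,100)),85))
print("board",onz(s,A((545,485),(670,360)),85))
print("caddy outer",onz(s,A((478,472),(665,320),(748,378),(578,550)),72),onz(d,B((30,135),(215,65),(238,98),(90,178)),72))
print("jar",onz(s,A((368,140)),0),onz(d,B((366,428)),0)); print("pva",onz(s,A((273,122)),0))
print("reds",onz(s,A((310,183),(250,225)),0)); print("tube",onz(s,A((135,122)),0), "sponge",onz(s,A((605,285)),0))
q=r.get_state()["orientation"]; M=R.from_quat(q[[1,2,3,0]]).as_matrix(); print(M)
w=r.read_camera("wrist"); cv2.imwrite("pics/w0.png",w["color"]); print(w["xyz"],w["fov_y"],rot(w)); print("cam in tool",M.T@(np.array(w["xyz"])-r.get_state()["tool_pos"]),M.T@rot(w))
E
```

```text
frame TL TR BR BL [[618.9 -67.6  50. ]
 [439.8  54.4  50. ]
 [524.9 185.1  50. ]
 [704.2  67.8  50. ]]
side [[617.6 -71.1  50. ]
 [429.   41.9  50. ]
 [517.6 173.1  50. ]
 [697.1  55.2  50. ]]
cleat top ends [[ 574.6 -238.2   42. ]
 [ 524.2 -251.5   42. ]] [[ 576.4 -237.9   42. ]
 [ 515.9 -264.9   42. ]]
clampbase [[491.8 353.3  85. ]] [[506.3 343.8  85. ]]
board [[620.  365.3  85. ]
 [433.7 350.6  85. ]]
caddy outer [[645.5 313.7  72. ]
 [386.4 310.9  72. ]
 [386.5 406.   72. ]
 [638.  419.   72. ]] [[384.1 393.6  72. ]
 [649.7 356.7  72. ]
 [607.2 266.   72. ]
 [374.5 260.4  72. ]]
jar [[ 361.4 -153.3    0. ]] [[ 347.5 -171.1    0. ]]
pva [[ 427.9 -259.4    0. ]]
reds [[ 466.7 -137.3    0. ]
 [ 563.9 -125.5    0. ]]
tube [[ 558.7 -373.5    0. ]] sponge [[332.7 203.2   0. ]]
[[ 0.3  0.9 -0. ]
 [ 0.9 -0.3 -0. ]
 [-0.   0.  -1. ]]
[133.4 614.8 373.5] 68.44239677451145 [[ 0.3  0.9  0.3]
 [ 0.9 -0.3 -0.1]
 [ 0.   0.3 -1. ]]
cam in tool [  -0.5  -76.  -142.2] [[ 1.  -0.   0. ]
 [ 0.   1.   0.3]
 [-0.  -0.3  1. ]]
```

```bash
python3 - <<'E'
from h import *
np.set_printoptions(precision=2,suppress=True)
def look(n,pos,yaw):
    r.move_pose(pos,down(np.radians(yaw))); r.wait(.2)
    w=r.read_camera("wrist"); cv2.imwrite(f"pics/{n}.png",w["color"]); np.save(f"pics/{n}.npy",w,allow_pickle=True)
    print(n,r.get_state()["t"],r.get_state()["joint_positions"],w["xyz"])
    return w
P=r.get_state()["tool_pos"]; r.line_to([P[0],P[1],300],300)
w=look("wclamp",[499,349,300],90)
for k in ["clamp","clip1_edge","caddy"]: print(k,[(round(d["conf"],2),d["extent"]) for d in r.look_for(k,"wrist")][:3])
w=look("wframe",[550,25,260],-33)
for k in ["frame","cleat"]: print(k,[(round(d["conf"],2),d["extent"]) for d in r.look_for(k,"wrist")][:4])
w=look("wcleat",[545,-248,200],20)
for k in ["cleat"]: print(k,[(round(d["conf"],2),d["extent"]) for d in r.look_for(k,"wrist")][:4])
i=[cv2.imread(f"pics/{n}.png") for n in ("wclamp","wframe","wcleat")]
cv2.imwrite("pics/c1.png",cv2.resize(i[0],(800,600))); cv2.imwrite("pics/c2.png",cv2.resize(i[1],(800,600)));cv2.imwrite("pics/c3.png",cv2.resize(i[2],(800,600)))
E
```

```text
wclamp 3.3917 [-0.71  0.43  0.    1.56 -0.    1.15  0.86] [422.26 349.35 442.13]
clamp [(0.84, [259.4, 174.4, 323.4, 221.2])]
clip1_edge [(0.8, [259.5, 122.9, 311.9, 137.6])]
caddy [(0.79, [234.6, 80.1, 335.4, 280.7])]
wframe 5.0667 [-0.54  0.41  0.53  1.79 -0.24  1.01 -0.49] [590.81  89.02 402.17]
frame [(0.96, [180.0, 71.8, 387.6, 218.3])]
cleat [(0.79, [289.8, 292.6, 301.4, 345.1]), (0.67, [334.8, 246.0, 371.8, 292.8]), (0.62, [363.9, 319.8, 384.9, 358.6])]
wcleat 6.6833 [ 0.11  0.53  0.31  1.72 -0.2   0.92  0.85] [ 518.98 -176.3   342.34]
cleat [(0.89, [312.9, 279.1, 352.3, 341.1]), (0.75, [203.6, 35.9, 254.3, 97.8]), (0.63, [323.7, 49.6, 363.8, 121.0])]
```

View pics/c2.png

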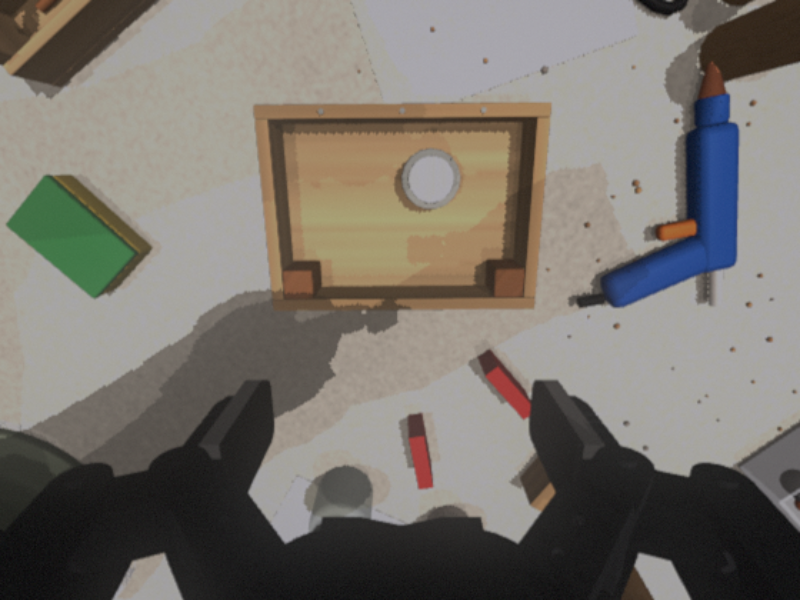

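View pics/c3.png

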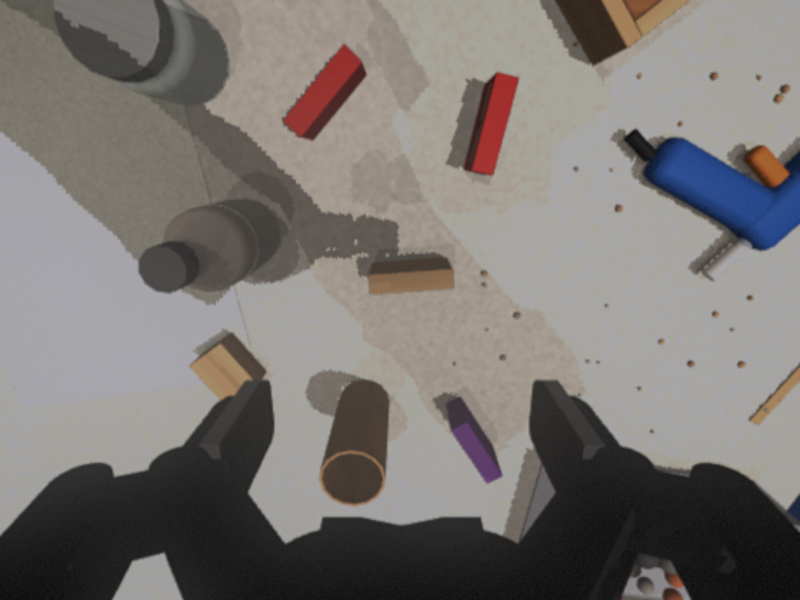

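View pics/c1.png

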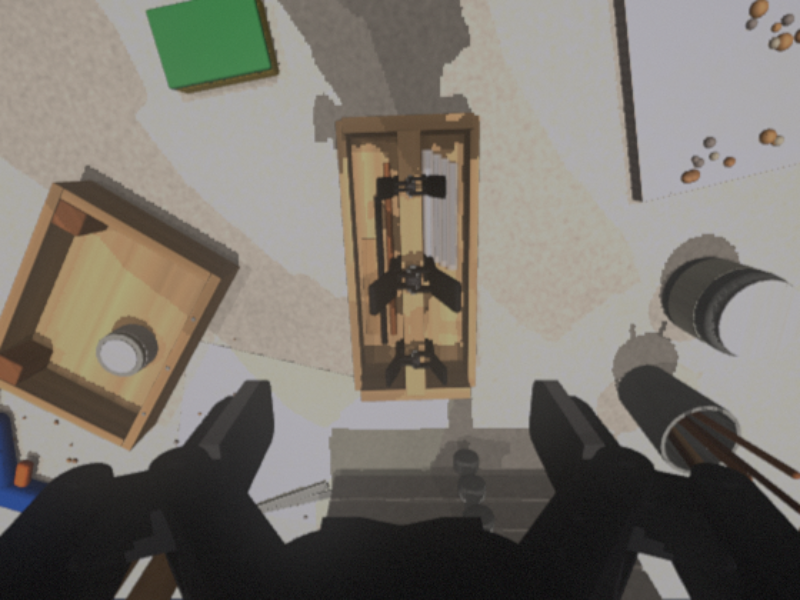

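```bash
cat > m.py <<'E'
from h import *
np.set_printoptions(precision=1,suppress=True)
L=lambda n:np.load(f"pics/{n}.npy",allow_pickle=True).item()
S=lambda *q:np.array(q)*.7
c=onz(L("wcleat"),S((368,277),(453,270),(455,288),(370,293)),42); v=(c[1]-c[0])+(c[2]-c[3])
print("cleat",c,c.mean(0),np.degrees(np.arctan2(v[1],v[0])))
print("bottle base, tube, jar,offcut",onz(L("wcleat"),S((285,240),(365,395),(225,375)),0))
f=onz(L("wframe"),S((254,105),(551,103),(535,308),(274,307)),50)
v=(f[2]-f[3])+(f[1]-f[0]); print("frame",f,"len",np.linalg.norm(np.diff(f,axis=0),axis=1),"yaw",np.degrees(np.arctan2(v[1],v[0])))
yaw=np.arctan2(v[1],v[0]); fx=np.array([-np.sin(yaw),np.cos(yaw),0])
ctr=f.mean(0); print("ctr",ctr,"railtop from ctr",ctr-75*fx,"direct",(f[2]+f[3])/2+5*fx)
w=L("wclamp")
print("board ends/centre 85",onz(w,S((410,131),(412,378)),85)); print("caddy corners",onz(w,S((338,118),(480,116),(474,398),(360,400)),72))
print("handle ends",onz(w,S((377,292),(453,290)),160),"hinge",onz(w,S((414,280)),107))
print("clip hinges",onz(w,S((411,186),(416,360)),100))
E
python3 m.py
```

```text
cleat [[ 523.3 -254.7   42. ]
 [ 577.4 -229.6   42. ]
 [ 583.6 -241.2   42. ]
 [ 528.4 -265.3   42. ]] [ 553.2 -247.7   42. ] 24.181523547714875
bottle base, tube, jar,offcut [[ 453.6 -259.7    0. ]
 [ 555.4 -366.6    0. ]
 [ 436.6 -389.4    0. ]]
frame [[523.  183.   50. ]
 [706.8  65.8  50. ]
 [623.  -68.4  50. ]
 [439.5  51.4  50. ]] len [218.  158.2 219.1] yaw -32.84158049647119
ctr [573.1  58.   50. ] railtop from ctr [532.4  -5.1  50. ] direct [534.   -4.3  50. ]
board ends/centre 85 [[398.2 356.4  85. ]
 [605.1 359.6  85. ]]
caddy corners [[387.9 300.6  72. ]
 [386.4 411.   72. ]
 [632.7 418.7  72. ]
 [634.8 311.1  72. ]]
handle ends [[503.4 333.7 160. ]
 [502.  384.2 160. ]] hinge [[508.8 359.9 107. ]]
clip hinges [[437.8 357.1 100. ]
 [580.6 362.4 100. ]]
```

The close views agree with the first estimate: rail middle about (533,-5), frame yaw -33°. The cleat is at (553,-248), yaw 24°, and the clamp hinge at about (509,360). Next I pick and place the cleat.

```bash
python3 - <<'E'
from h import *
np.set_printoptions(precision=2,suppress=True)
st=r.get_state
a=np.radians(24.2); q=down(a); n=np.array([-np.sin(a),np.cos(a),0])
p=np.array([553.2,-247.7,0])+6*n
r.move_pose(p+[0,0,110],q); r.line_to(p+[0,0,7],150); 
r.command_gripper(0,30); s=st(); print("grip",s["grip_width"],s["tool_pos"]); zp=s["tool_pos"][2]
r.line_to(p+[0,0,150],250)
fy=np.radians(-32.9); fx=np.array([-np.sin(fy),np.cos(fy),0]); q2=down(fy)
T=np.array([533,-4.8,0])+(12.5+6+4)*fx
r.move_pose(T+[0,0,150],q2); r.line_to(T+[0,0,75],250); r.wait(.2)
s=st(); print("above",s["grip_width"],s["tool_pos"],s["wrist_force"],s["t"],zp)
w=r.read_camera("wrist"); cv2.imwrite("pics/d.png",w["color"]); np.save("pics/d.npy",w,allow_pickle=True)
print(proj(w,[[533,-4.8,50]]))
E
```

```text
grip 59.628604124208245 [ 551.3  -242.42    8.09]
above 59.22088552770409 [546.08  13.98  76.47] [-0.35 -0.52 -0.72] 10.9333 8.089131316786165
[[279.66 282.38]]
```

View pics/d.png

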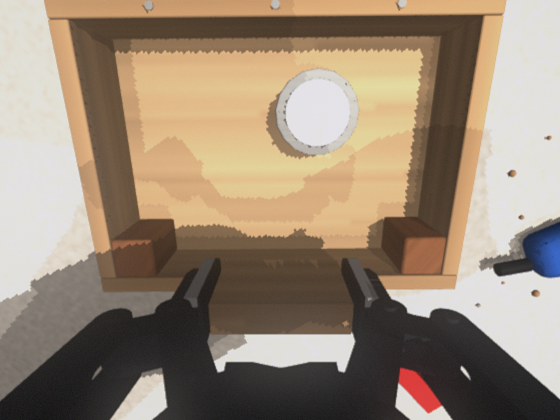

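The rail's upper edge sits at rows 277–290, and the corner blocks' inner corners are at u≈157 and 402. Their midpoint, 279.5, matches the predicted (279.7, 282.4). Lowering and pushing gently to the rail.

```bash
python3 - <<'E'
from h import *
np.set_printoptions(precision=2,suppress=True)
st=r.get_state
fy=np.radians(-32.9); fx=np.array([-np.sin(fy),np.cos(fy),0])
T=np.array([533,-4.8,0])+(22.5)*fx
r.line_to(T+[0,0,19],80); print(st()["tool_pos"],st()["wrist_force"])
z=17
for z in (17,16,15,14):
    r.line_to(T+[0,0,z],40); r.wait(.1); s=st(); print("z",s["tool_pos"],s["wrist_force"])
    if s["wrist_force"][2]>3: break
for d in (1,2,3,4,5,6,7,8):
    r.line_to(T-d*fx+[0,0,z],40); r.wait(.1); s=st(); print(d,(s["tool_pos"]-[533,-4.8,0])@fx-18.5,s["wrist_force"]@fx,s["wrist_force"][2])
    if s["wrist_force"]@fx>4: break
print(st()["t"],st()["tool_pos"])
E
```

```text
[545.41  13.95  19.21] [ 0.44  0.63 -0.42]
z [545.28  14.12  17.15] [ 0.18 -0.25  0.64]
z [545.38  14.12  16.11] [0.01 0.36 3.71]
1 3.0876365961657015 2.271891241343082 5.915994974305339
2 2.1053763478855743 2.6525605808373784 5.5795047357856715
3 1.1079133863409822 2.07134748978069 5.865968597826376
4 0.0985665479334159 1.7263257064539343 6.478631256740903
5 -0.8651497804199906 2.5510608648034894 5.695706634881314
6 -1.40924552874381 6.160032748716576 4.181128833483619
14.6333 [542.39   9.48  16.1 ]
```

```bash
python3 - <<'E'
from h import *
np.set_printoptions(precision=2,suppress=True)
st=r.get_state
fy=np.radians(-32.9); fx=np.array([-np.sin(fy),np.cos(fy),0])
P=st()["tool_pos"]; r.command_gripper(80); r.wait(.3); print(st()["grip_width"],st()["wrist_force"])
r.line_to([P[0],P[1],100],150); r.line_to(np.array([533,-4.8,230])+30*fx,300); r.wait(.1)
w=r.read_camera("wrist"); cv2.imwrite("pics/e.png",w["color"]); np.save("pics/e.npy",w,allow_pickle=True)
print([(round(d["conf"],2),d["extent"]) for d in r.look_for("cleat","wrist")][:4], proj(w,[[533,-4.8,50]]))
r.move_pose([505,359,250],down(np.radians(91.7))); r.command_gripper(85); r.wait(.1)
w2=r.read_camera("wrist"); cv2.imwrite("pics/f.png",w2["color"]); np.save("pics/f.npy",w2,allow_pickle=True)
print([(round(d["conf"],2),d["extent"]) for d in r.look_for("clamp","wrist")],st()["t"])
a=cv2.resize(w["color"][90:300,140:420],(400,300)); b=cv2.resize(w2["color"][20:320,100:500],(800,600))
cv2.imwrite("pics/e2.png",cv2.resize(w["color"][110:290,160:400],(800,600))); cv2.imwrite("pics/f2.png",b)
E
```

```text
79.90842894340638 [ 0.57  0.38 -0.02]
[(0.77, [285.9, 301.8, 303.1, 356.1]), (0.67, [336.4, 250.6, 363.7, 291.3])] [[281.61 215.6 ]]
[(0.58, [240.5, 178.7, 320.3, 234.7])] 18.4833
```

View pics/e2.png

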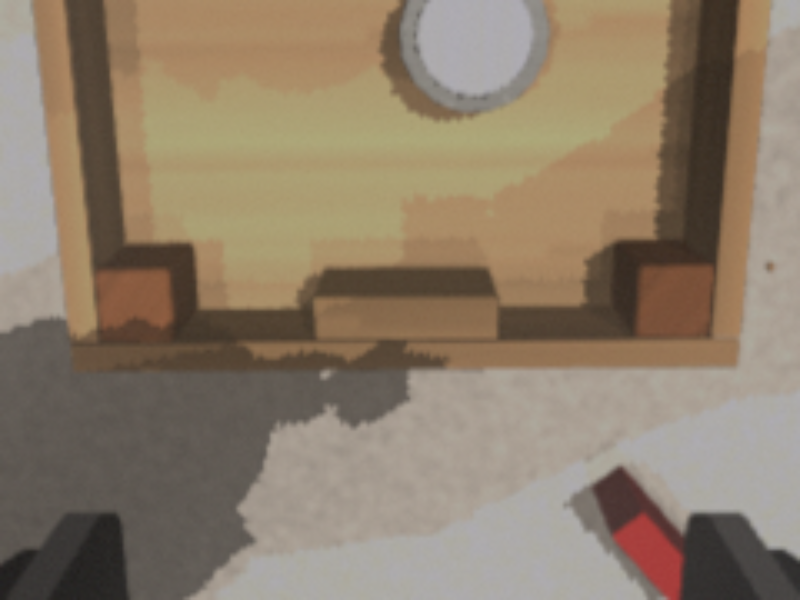

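View pics/f2.png

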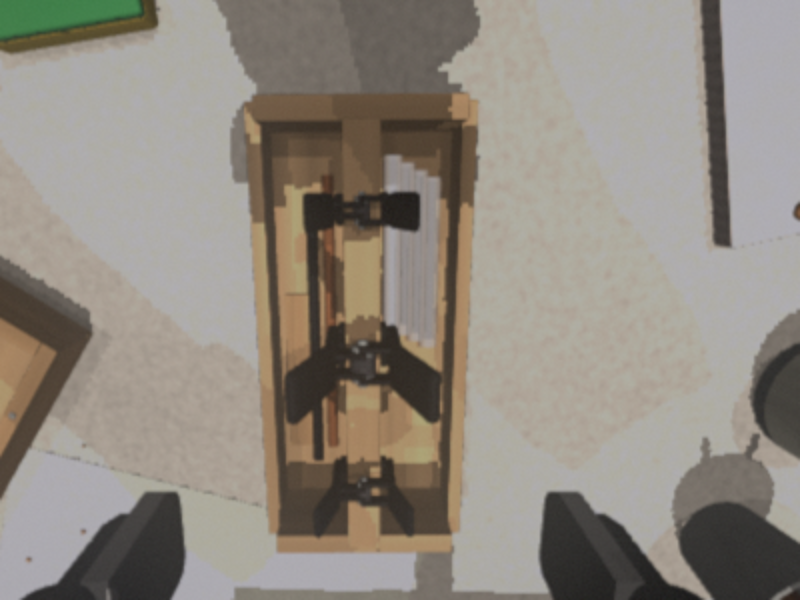

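```bash
python3 - <<'E'
from h import *
np.set_printoptions(precision=1,suppress=True)
w=np.load("pics/f.npy",allow_pickle=True).item()
S=lambda *q:np.array(q)/2+[100,20]
print(onz(w,S((287,399),(440,398)),161),onz(w,S((363,360)),108),onz(w,S((342,125),(380,125),(346,440),(381,440)),85))
print("clips",onz(w,S((362,210),(363,490)),97))
print("caddy",onz(w,S((246,97),(476,97),(278,552),(452,550)),72))
s=np.load("pics/e.npy",allow_pickle=True).item(); E=lambda *q:np.array(q)*.3+[160,110]
print("cleat top",onz(s,E((315,296),(497,296),(498,340),(314,340)),50).mean(0),"rail",onz(s,E((72,370),(738,366)),50).mean(0))
E
```

```text
[[508.8 329.1 161. ]
 [506.7 389.5 161. ]] [[506.4 359.2 108. ]] [[400.7 346.5  85. ]
 [400.2 364.   85. ]
 [557.4 351.6  85. ]
 [556.8 370.4  85. ]]
clips [[437.9 356.8  97. ]
 [580.7 361.4  97. ]]
caddy [[388.5 300.3  72. ]
 [385.4 409.5  72. ]
 [635.7 312.6  72. ]
 [631.4 415.8  72. ]]
cleat top [539.4   4.8  50. ] rail [529.8  -9.3  50. ]
```

```bash
python3 - <<'E'
from h import *
np.set_printoptions(precision=2,suppress=True)
st=r.get_state
q=down(np.radians(92)); p=np.array([507.3,359.2,0])
r.move_pose(p+[0,0,200],q); r.line_to(p+[0,0,125],120); r.wait(.1); print(st()["tool_pos"],st()["wrist_force"])
r.command_gripper(0,40); r.wait(.3); s=st(); print("grip",s["grip_width"],s["tool_pos"],s["wrist_force"],s["t"])
if s["grip_width"]<45:
    r.line_to(p+[0,0,230],120); r.wait(.2); s=st(); print("lift",s["grip_width"],s["tool_pos"],s["wrist_force"])
    T=np.array([536.8,1.1,0]); r.move_pose(T+[0,0,200],down(np.radians(57.1))); r.wait(.2)
    s=st(); print(s["tool_pos"],s["wrist_force"],s["t"],s["joint_positions"])
ims=[]
for c in ("scene","side"):
    w=r.read_camera(c); np.save(f"pics/g_{c}.npy",w,allow_pickle=True)
    u,v=proj(w,[[536.8,1.1,100]])[0].astype(int); ims.append(cv2.resize(w["color"][v-65:v+65,u-45:u+45],(400,578),interpolation=cv2.INTER_CUBIC)); print(c,u,v)
cv2.imwrite("pics/g.png",np.hstack(ims))
E
```

```text
[507.78 359.54 126.07] [-0.06 -0.34  0.47]
grip 31.39500919475694 [507.3  359.17 124.98] [ 0.27  0.62 -0.83] 20.5083
lift 31.43508659539404 [507.14 359.06 229.4 ] [ 0.25  0.83 -1.31]
[536.94   2.1  199.95] [-0.04 -0.78 -1.1 ] 23.2833 [-0.31  0.43  0.26  1.88 -0.14  0.85  1.02]
scene 261 225
side 293 211
```

View pics/g.png

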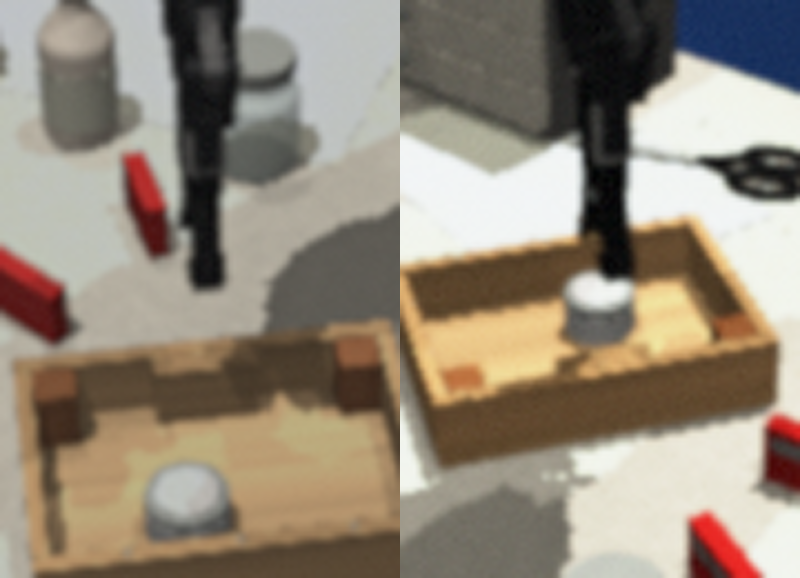

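The clamp hangs upright and open (grip 31 mm). The jaw tip in the scene view fits z≈127 at TCP z 200, so I lower to TCP z≈89.

```bash
python3 - <<'E'
from h import *
np.set_printoptions(precision=2,suppress=True)
st=r.get_state
T=np.array([536.8,1.1,0]); ok=True
for z in (140,115,105,97,92,89):
    r.line_to(T+[0,0,z],80); r.wait(.1); s=st(); print(z,s["tool_pos"],s["wrist_force"],s["grip_width"])
    if np.linalg.norm(s["wrist_force"])>6: ok=False; break
if ok:
    r.command_gripper(55); r.wait(.2); print(st()["grip_width"],st()["wrist_force"])
    r.command_gripper(85); r.wait(.3); print(st()["grip_width"],st()["wrist_force"])
    r.line_to(T+[0,0,190],120)
    r.line_to(T+[-60,-100,260],250); r.wait(.5); print(st()["t"],st()["wrist_force"])
ims=[]
for c in ("scene","side"):
    w=r.read_camera(c); np.save(f"pics/k_{c}.npy",w,allow_pickle=True)
    u,v=proj(w,[[536.8,1.1,70]])[0].astype(int); ims.append(cv2.resize(w["color"][v-65:v+65,u-45:u+45],(400,578),interpolation=cv2.INTER_CUBIC)); print(c,u,v, [(round(d["conf"],2),d["extent"]) for d in r.look_for("clamp",c)][:2])
cv2.imwrite("pics/k.png",np.hstack(ims))
E
```

```text
140 [537.07   1.1  140.49] [-0.44  0.76 -0.55] 31.579644969896812
115 [537.02   1.04 115.34] [ 0.17  0.61 -0.77] 31.485824171661957
105 [536.87   1.08 105.15] [-0.02  0.02 -1.4 ] 31.47237567731006
97 [536.83   1.04  97.07] [-0.03 -0.08 -0.57] 31.4180762061136
92 [536.78   1.07  91.99] [ 0.59 -0.98 -0.74] 31.341487508864688
89 [536.79   1.09  88.99] [-0.39 -0.65 -0.27] 31.47995932683783
54.68743753707377 [ 0.29  1.28 -0.46]
85.00801739557194 [-0.42 -0.28  0.73]
29.8083 [-0.88  0.09  0.33]
scene 261 234 [(0.94, [256.3, 211.7, 269.6, 255.6])]
side 293 220 [(0.91, [286.1, 203.1, 299.0, 241.9])]
```

View pics/k.png

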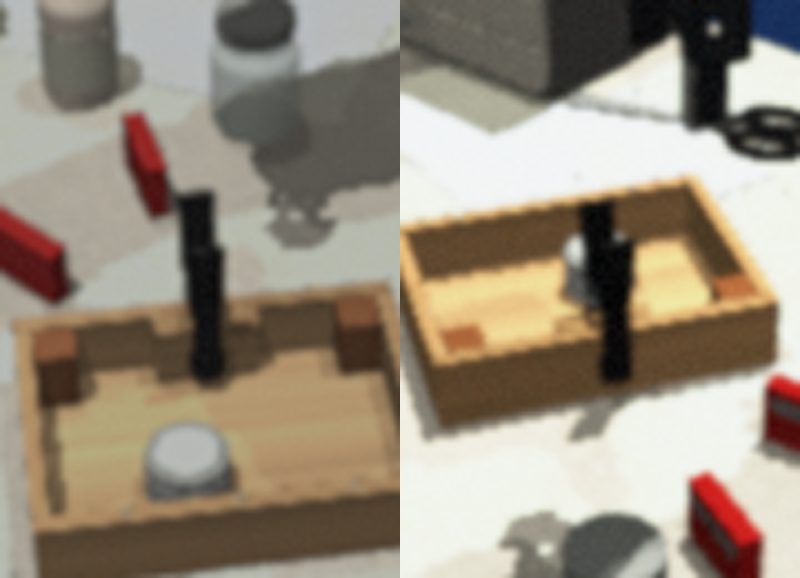

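```bash
python3 - <<'E'
from h import *
fy=np.radians(-32.9); fx=np.array([-np.sin(fy),np.cos(fy),0])
r.line_to(np.array([533,-4.8,260])-20*fx,200); r.move_pose(np.array([533,-4.8,260])+30*fx,down(fy)); r.wait(.2)
w=r.read_camera("wrist"); print(proj(w,[[533,-4.8,50],[537,1.5,50]]),r.get_state()["t"],[(round(d["conf"],2),d["extent"]) for d in r.look_for("clamp","wrist")][:2])
cv2.imwrite("pics/l.png",cv2.resize(w["color"][110:290,160:400],(800,600)))
E
```

```text
[[280.75856833 207.86813559]
 [280.70392326 201.82395969]] 32.2333 [(0.97, [271.4, 175.9, 291.9, 248.6])]
```

View pics/l.png

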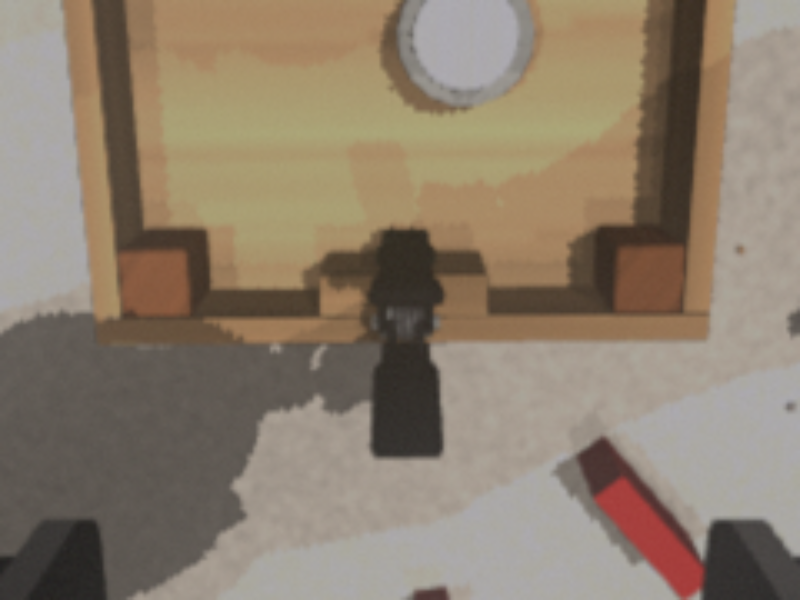

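The cleat is flush with the rail, spanning u 319–488, and the clamp is centred at u≈406 between the block edges at 190 and 615. I'm handing the job in.

```bash
python3 -c "
from h import *
print(r.job_done(), r.get_state()['t'])"
```

```text
the job is handed in; nothing more can be done
the job is handed in; nothing more can be done
```

The cleat is standing flat against the inside of the top rail, and the large clamp is pinching it to the rail. I handed the job in at about 32 s of the 48 s allowed.

- **Cleat:** I gripped it by its ends, stood it on the panel and pushed it toward the rail until the wrist felt about 6 N. The last wrist view shows no visible gap. It is about 1 mm off midway between the corner blocks.
- **Clamp:** I squeezed it open to a 31 mm grip, set it over the rail and cleat, and released it without any side force. The pictures show it upright across both and centred, with the gripper clear. From the arm height, I estimate the pads sit about 20 mm below the rail top.
- **Not measured:** I could not read the pinch force directly. It rests on the clamp's spring and on the pictures showing it closed.
- **Other objects:** The tin, jar, glue bottle and red look-alikes appear unmoved in the last pictures. I did not look again at the clips, tube, offcut or sponge, but the arm met no unexpected contact at any point I checked.
- **Checks that disagreed:** None did in substance. The two fixed cameras differed by up to about 15 mm on the first rough positions. I settled those from the wrist camera, which matched its predictions to about 1 mm at the rail.

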